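Gather the stir bars in the tote's cut-down corner

TASK

Four stir bars lie scattered in the grey carrying tote. Lift the tote by its handle, bring its cut-down corner over the steel tray and tip it until all four have slid together into that corner, spilling none and leaving the other things on the bench alone. Finish while still holding the tote there, tilted and still, with the cut-down corner about a hand's breadth above the tray, so that I can pick the bars out with forceps.

Things in the scene. Friction and masses are not known exactly. Their poses are not given: they have to be found in the camera images.
- tote: Grey plastic tote, loose, open top, 0.25 to 0.42 kg; 210 mm along its x, 150 along y; walls 60 high, 4 thick, rolled 8 mm rim; floor 4. Origin: centre of underside, z up. At its (+x, +y) corner both walls are cut down to 30 mm for 50 mm, then slope up over 24 mm. Rigid arch handle over the middle: straps at y = +-78 mm carry a grip bar along y. Starts upright, turned any way round.
- tote_handle (a point): Centre of the tote's grip bar, 137 mm above the underside. The bar lies along the tote's y: 106 mm long, 18 mm thick (along x), 22 mm tall; the space round it is free, so it is taken from above with the fingers on its +x and -x sides.
- tote_corner (a point): The inner bottom corner of the tote at the cut-down corner, on the floor's upper face: at (101, 71, 4) mm in the tote's frame.
- bar1: White PTFE-coated magnetic stir bar, 25 mm long, 12 mm thick, round ends, 12 g, loose; one of four alike on the tote's floor. Slippery and free to roll: it starts to slide on the floor at a tilt of 9 to 14 degrees; more is needed to slide along a wall. Origin: its centre; x along its length.
- bar2: White PTFE-coated magnetic stir bar, 25 mm long, 12 mm thick, round ends, 12 g, loose; one of four alike on the tote's floor. Slippery and free to roll: it starts to slide on the floor at a tilt of 9 to 14 degrees; more is needed to slide along a wall. Origin: its centre; x along its length.
- bar3: White PTFE-coated magnetic stir bar, 25 mm long, 12 mm thick, round ends, 12 g, loose; one of four alike on the tote's floor. Slippery and free to roll: it starts to slide on the floor at a tilt of 9 to 14 degrees; more is needed to slide along a wall. Origin: its centre; x along its length.
- bar4: White PTFE-coated magnetic stir bar, 25 mm long, 12 mm thick, round ends, 12 g, loose; one of four alike on the tote's floor. Slippery and free to roll: it starts to slide on the floor at a tilt of 9 to 14 degrees; more is needed to slide along a wall. Origin: its centre; x along its length.
- tray: Shallow stainless steel instrument tray, fixed on the bench, 260 mm along its x, 180 mm along its y, rim 20 mm high, empty. Origin: centre of the underside; z up.
- forceps: Bystander: steel forceps 130 mm long, 9 mm wide, lying flat between the tote and the tray, Origin under its middle; x along its length.
- wash_bottle: Bystander: white wash bottle with an orange cap and bent spout, 68 mm across, 195 mm tall, standing at the far side. Origin: centre of its underside.
- petri_stack: Bystander: stack of seven petri dishes, 90 mm across, 111 mm tall, standing at the far right. Origin: centre of its underside.
- beaker: Bystander: glass beaker, 72 mm across, 95 mm tall, standing at the far left. Origin: centre of its underside.

How it is judged:
By the outcome, as a careful person would: the job done as asked, in the order asked, and still so for the second after the job is handed in, while the arm keeps its last pose, push and grip.
It also fails if it takes over 51 s, if anything falls off the work surface, if the arm or the gripper's body presses on something with over 40 N, if the wrist force passes 120 N, or if a joint passes its speed limit or range.

ROBOT

A 6-joint arm with a two-finger parallel gripper is mounted at the origin on the work surface. World frame = base frame: x ahead of the robot, y to its left, z up, the work surface at z = 0. Lengths are in m, angles in rad, forces in N, time in s.
With the tool pointing down it reaches from about 0.375 to 0.925 m from the base axis. Payload 5.7 kg.
Tool frame: the origin (TCP) lies between the finger pads; the fingertips stand 17 mm ahead of it and the grasp point (between the pads) lies 2 mm behind it; z points along the fingers, y is the direction in which the jaws open and shut (so a half turn about z gives the same grasp; the last joint's range is limited). The gripper opens to 85 mm and grips with 20 to 120 N. Pads are 22 mm wide; open, the fingers measure 114 mm over their backs; the gripper's body (76 mm by 85 mm) begins 54 mm behind the grasp point. The pads swing forward as they close: fully open they stand 13 mm farther back than shut.
Start: joints at [1.076, 0.359, 1.51, -0, 1.272, -0.115], TCP at [0.222, 0.557, 0.248] pointing down, gripper open.
Joint ranges: [-2.97, 2.97], [-1.01, 2.36], [0.21, 2.38], [-0.96, 4.11], [0.2, 2.71], [-2.98, 2.98]. Speed limits (rad/s): [2.39, 2.39, 3.14, 3.14, 3.14, 3.14].

INTERFACE

Orientations are given as a unit quaternion [x, y, z, w].
In Python, from plant import bot gives the robot as it stands. The module is installed in compiled form; this text tells all that it offers.
- The arm moves only by the tool jog_arm, never from a script. Its argument "plan" is a list of rows, each a list of 5 numbers: the shift along the tool's x, y, z in units of 60 mm (1.0 is 60 mm), then the turn about the tool's z in units of 6 degrees (1.0 is 6 degrees), then the closure, from -1 (fully open) to 1 (shut). In form: [[x, y, z, spin, fingers], ...]. A call has 1 to 10 rows; each row shifts and turns the commanded pose from where the row before left it, along the tool's axes as they then stand; what a row does not reach is not made up. A row lasts 1/8 s, in which the tool goes at most 62.5 mm and 10.7 degrees, less where a joint would pass 70% of its speed; a pose out of reach is approached as far as the arm can. A call is refused whole if a number of a shift passes 1 or a number of a turn 1, either way. A call with a gripper value outside its range is refused whole. The fingers move at their own pace and stop on an object; the grip force is fixed at half the most. Time passes only in rows, so rows that do not move let the fingers close. It gives the time, the measured TCP pose, the force and the opening at its end, in the units of the state.
- bot.observe(): the state, without advancing time (a new reading comes with each control period).
- bot.snapshot(name): name is "scene" or "side" or "wrist"; returns a dict with "pixels" (400x640x3 uint8, red, green, blue), "z_map" (400x640 float32, m along the optical axis (not along the pixel's ray), 0 where there is no reading), "intrinsics" (3x3 intrinsics, pixels), "extrinsics" (4x4, takes a point from world to camera coordinates); the wrist camera has in their place "hand_eye" (4x4, takes a point from camera to tool coordinates, whose origin is the TCP and whose axes are the flange's). Camera axes: x right, y up, looking along -z (the intrinsics and any distortion apply to the point x, -y, -z); pixel columns grow to the right and rows downward; lengths in m; the calibration is good to about 2 mm. A picture is of the moment at which its call begins: read the wrist's pose just before it.
- bot.hand_in(): hands the job in, once; it reports no verdict.
The state is a dict: "t": time; "joints": joint angles; "qd": joint speeds; "joint_torque": joint torques, N m; "tcp_pos": TCP position; "orientation": TCP orientation; "wrist_force": force on the tool from outside, world axes, zero at the start; "ft_torque": the same for the moment, N m; "width": finger opening in m.
Only numpy, scipy, OpenCV 4.12 (cv2) and the standard library are available. Lean on these libraries where they do the work, as an engineer would, in place of code of your own. Each camera call takes 0.05 s, during which the arm holds its last target.

## Working session

There is one attempt and no reset: what is moved stays moved. The work goes in short steps, Python scripts to look and compute and a tool call to move; the robot and the scene stay as the last step left them, time stands still between calls to the robot, and variables do not carry over. Pictures are saved under pics/ and viewed, and the job is handed in when it is done.

Besides the shell and the picture viewer there is one more tool, called after ">>>" in YAML: its name, and indented under it one key for each argument. jog_arm: Moves the arm, as the interface text tells. Its arguments: {"type":"object","properties":{"plan":{"type":"array"}},"required":["plan"]}

```bash
mkdir -p pics; ls; cat > h.py <<'E'
import numpy as np, cv2
from scipy.spatial.transform import Rotation as R
from plant import bot
def snap(name,fn):
    s=bot.snapshot(name); cv2.imwrite('pics/'+fn,cv2.cvtColor(s['pixels'],cv2.COLOR_RGB2BGR)); np.savez('pics/'+fn[:-4]+'.npz',**s); return s
def pts(s):
    K=s['intrinsics'];z=s['z_map'];h,w=z.shape
    u,v=np.meshgrid(np.arange(w),np.arange(h))
    x=(u-K[0,2])/K[0,0]*z; y=(v-K[1,2])/K[1,1]*z
    P=np.stack([x,-y,-z],-1)
    E=np.linalg.inv(s['extrinsics'])
    return P@E[:3,:3].T+E[:3,3]
E
python3 - <<'E'
from h import *
print(bot.observe())
for n in ['scene','side','wrist']:
    s=snap(n,n+'0.png'); print(n,{k:(v.shape if hasattr(v,'shape') and v.size>16 else v) for k,v in s.items()})
print(bot.observe()['t'])
E
```

```text
pics
{'t': 0.0, 'joints': array([ 1.07588183e+00,  3.59499468e-01,  1.51141711e+00, -3.55527040e-05,
        1.27249301e+00, -1.15134073e-01]), 'qd': array([ 0.00192287, -0.0011413 ,  0.00042182, -0.0004136 , -0.00091639,
       -0.00034196]), 'joint_torque': array([ 1.46163666e-04, -5.27620232e+01, -2.78628033e+01,  1.02608049e-04,
        1.28296955e-02, -1.61070022e-05]), 'tcp_pos': array([0.2221625 , 0.55666789, 0.24746268]), 'orientation': array([ 1.88745857e-01,  9.82025548e-01, -8.71633127e-04, -2.56625035e-04]), 'wrist_force': array([-0.02196011, -1.29102956, -0.64459417]), 'ft_torque': array([-0.01939928,  0.02425493,  0.02618931]), 'width': 0.08564737322053963}
scene {'pixels': (400, 640, 3), 'z_map': (400, 640), 'intrinsics': array([[403.88865744,   0.        , 318.79870226],
       [  0.        , 403.88865744, 201.9175321 ],
       [  0.        ,   0.        ,   1.        ]]), 'extrinsics': array([[ 0.68574411,  0.72766481, -0.01609184, -0.36700106],
       [-0.51771697,  0.50319292,  0.69192921,  0.19848079],
       [ 0.51158983, -0.46615536,  0.721786  , -1.48817654],
 
[... 423 characters left out ...]
   [-0.04619007, -0.74349748,  0.66714165, -1.04182249],
       [ 0.        ,  0.        ,  0.        ,  1.        ]])}
wrist {'pixels': (400, 640, 3), 'z_map': (400, 640), 'intrinsics': array([[301.88480391,   0.        , 320.86682261],
       [  0.        , 301.88480391, 198.51344351],
       [  0.        ,   0.        ,   1.        ]]), 'hand_eye': array([[ 1.04996503e-03,  9.62244840e-01,  2.72183331e-01,
         6.90367601e-02],
       [ 9.99999435e-01, -9.65839486e-04, -4.43048346e-04,
         9.90659993e-04],
       [-1.63435576e-04,  2.72183643e-01, -9.62245311e-01,
        -1.25619005e-01],
       [ 0.00000000e+00,  0.00000000e+00,  0.00000000e+00,
         1.00000000e+00]])}
0.15
```

View pics/scene0.png

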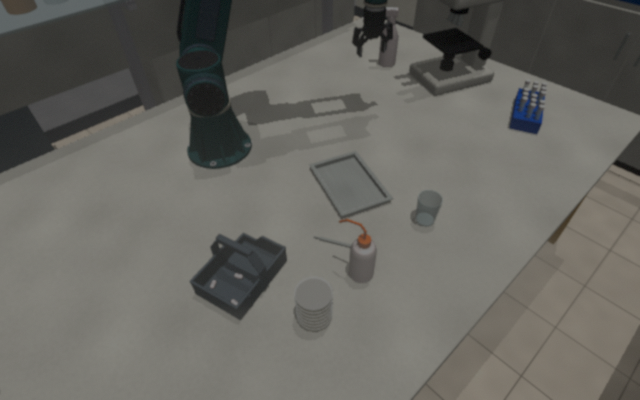

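View pics/side0.png

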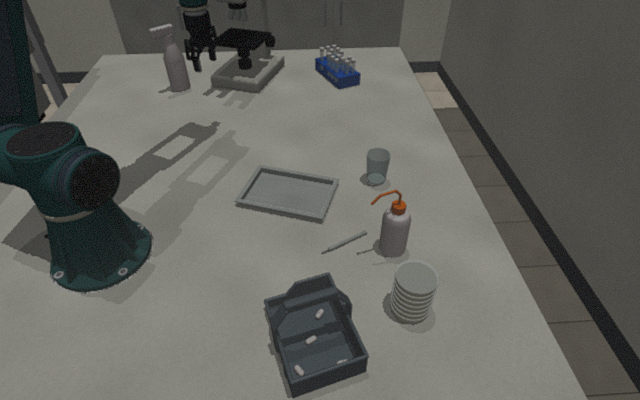

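View pics/wrist0.png

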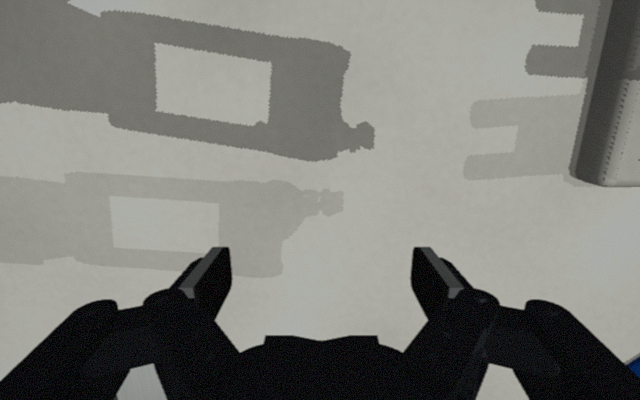

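```bash
python3 - <<'E'
from h import *
for n,(x0,y0,x1,y1) in {'side':(220,150,460,400),'scene':(180,140,450,340)}.items():
    im=cv2.imread(f'pics/{n}0.png')[y0:y1,x0:x1]
    im=np.clip(im.astype(float)*1.6,0,255).astype(np.uint8)
    f=min(800/im.shape[1],600/im.shape[0]); cv2.imwrite(f'pics/{n}0c.png',cv2.resize(im,None,fx=f,fy=f,interpolation=cv2.INTER_CUBIC)); print(n,f)
    s=np.load(f'pics/{n}0.npz'); P=pts(s)
    for u,v in ([(240,195),(338,180),(322,218),(261,168),(290,195),(320,195)] if n=='side' else [(340,180),(355,152),(388,197),(343,214),(311,164)]):
        print(n,u,v,P[v,u].round(4))
s=np.load('pics/side0.npz');P=pts(s)
# tops of things on z>0.1 
for zl,zh in [(0.125,0.145),(0.05,0.07),(0.015,0.024),(0.10,0.12),(0.17,0.2)]:
    m=(P[...,2]>zl)&(P[...,2]<zh)&(s['z_map']>0)&(P[...,0]>0.2)&(P[...,0]<1.1)&(P[...,1]<0.4)&(P[...,1]>-.6)
    n,l,st,c=cv2.connectedComponentsWithStats(m.astype(np.uint8))
    for i in range(1,n):
        if st[i,4]>25: q=P[l==i]; print(zl,st[i],q.min(0).round(3),q.max(0).round(3),q.mean(0).round(3))
E
```

```text
side 2.4
side 240 195 [0.3326 0.177  0.0228]
side 338 180 [0.6177 0.2299 0.0196]
side 322 218 [0.5596 0.0696 0.0201]
side 261 168 [0.3857 0.3075 0.0181]
side 290 195 [0.4737 0.1913 0.0023]
side 320 195 [0.561  0.1829 0.0043]
scene 2.962962962962963
scene 340 180 [0.4373 0.1896 0.0081]
scene 355 152 [0.3844 0.3179 0.0237]
scene 388 197 [0.6079 0.2306 0.0227]
scene 343 214 [0.5582 0.0797 0.0198]
scene 311 164 [0.3214 0.1652 0.0215]
0.125 [387 207  21  12 148] [ 0.707 -0.053  0.125] [ 0.754 -0.017  0.144] [ 0.727 -0.041  0.132]
0.125 [279 289  65  29 388] [ 0.457 -0.298  0.125] [ 0.579 -0.242  0.145] [ 0.512 -0.279  0.136]
0.05 [370 155  18   6  66] [0.717 0.263 0.051] [0.766 0.286 0.07 ] [0.743 0.278 0.062]
0.05 [367 163  22  10 112] [0.703 0.215 0.05 ] [0.767 0.249 0.07 ] [0.731 0.225 0.06 ]
0.05 [381 227  28  17 159] [ 0.698 -0.065  0.05 ] [ 0.764 -0.023  0.07 ] [ 0.724 -0.055  0.06 ]
0.05 [291 272  46  17 253] [ 0.476 -0.188  0.05 ] [ 0.573 -0.148  0.067] [ 0.528 -0.165  0.06 ]
0.05 [392 286  43  24 227] [ 0.693 -0.253  0.05 ] [ 0.776 -0.197  0.07 ] [ 0.724 -0.239  0.061]
0.05 [272 
[... 726 characters left out ...]
3] [ 0.602 -0.305  0.02 ]
0.015 [295 365   9   9  35] [ 0.481 -0.353  0.015] [ 0.496 -0.335  0.019] [ 0.488 -0.344  0.016]
0.015 [292 366  75  29 162] [ 0.474 -0.392  0.015] [ 0.618 -0.349  0.024] [ 0.549 -0.37   0.02 ]
0.1 [383 211  28  19 236] [ 0.698 -0.066  0.1  ] [ 0.762 -0.014  0.12 ] [ 0.726 -0.052  0.11 ]
0.1 [ 395  259   45   37 1283] [ 0.693 -0.254  0.1  ] [ 0.782 -0.162  0.114] [ 0.736 -0.211  0.111]
0.1 [342 292   9  13  51] [ 0.579 -0.266  0.101] [ 0.594 -0.239  0.12 ] [ 0.586 -0.255  0.11 ]
0.1 [272 311  12  17 102] [ 0.442 -0.304  0.101] [ 0.464 -0.278  0.12 ] [ 0.451 -0.292  0.11 ]
0.17 [371 189  31  16 110] [ 0.662 -0.052  0.17 ] [ 0.734 -0.028  0.199] [ 0.698 -0.041  0.188]
```

View pics/side0c.png

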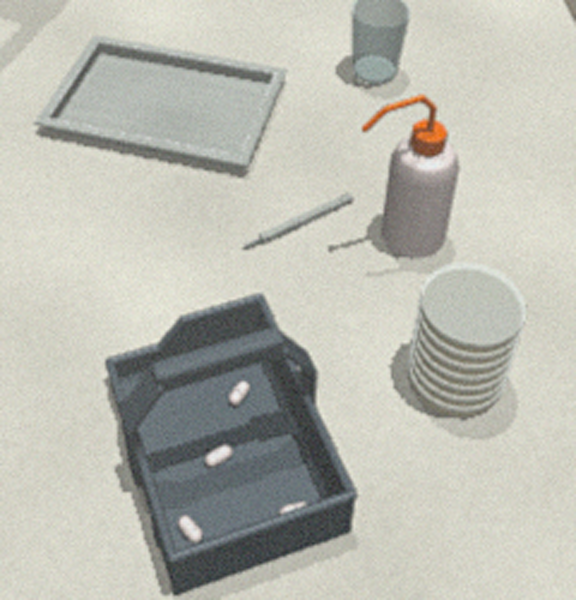

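View pics/scene0c.png

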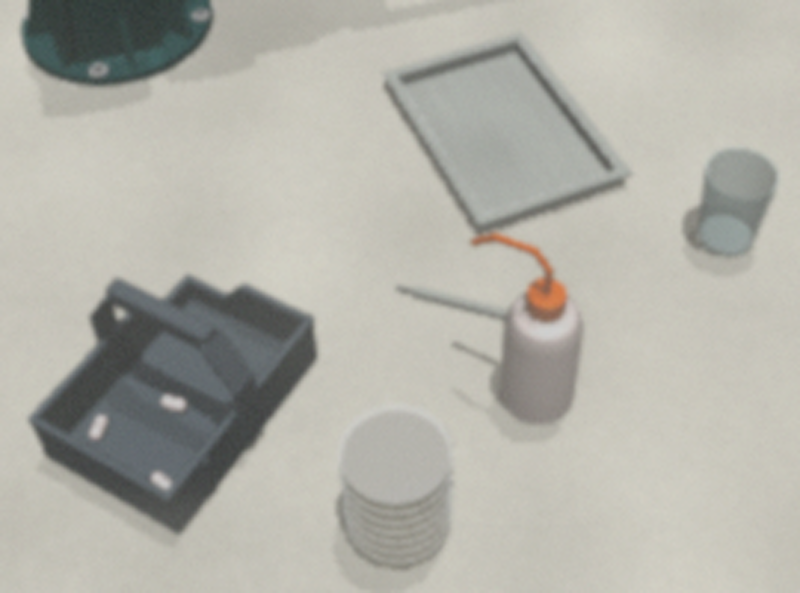

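>>> jog_arm:
  plan:
    - [-0.8, -0.45, -0.25, 0, -1]
    - [-0.8, -0.45, -0.25, 0, -1]
    - [-0.8, -0.45, -0.25, 0, -1]
    - [-0.8, -0.45, -0.25, 0, -1]
    - [-0.8, -0.45, -0.25, 0, -1]
    - [-0.8, -0.45, -0.25, 0, -1]
    - [-0.8, -0.45, -0.25, 0, -1]
    - [-0.8, -0.45, -0.25, 0, -1]
    - [-0.8, -0.45, -0.25, 0, -1]
    - [-0.8, -0.45, -0.25, 0, -1]

```text
t: 1.4
tcp_pos: [0.5689, 0.1269, 0.3985]
orientation: [0.189, 0.982, -0.0, -0.0]
wrist_force: [-0.1, 1.1, -0.2]
width: 0.0853
```

```bash
cat > o.py <<'E'
from h import *
np.set_printoptions(precision=4,suppress=True)
o=bot.observe(); M=R.from_quat(o['orientation']).as_matrix()
print(o['t'],'q',o['joints'],'p',o['tcp_pos'],'w',round(o['width'],4)); print('cols x,y,z:',M.T.tolist() and M.T.round(3).tolist(),'F',o['wrist_force'],'T',o['ft_torque'])
E
python3 o.py
```

```text
1.4 q [ 0.101   0.2375  1.3194  0.0001  1.5851 -1.0899] p [0.5689 0.1269 0.3985] w 0.0853
cols x,y,z: [[-0.929, 0.371, 0.0], [0.371, 0.929, -0.0], [-0.0, 0.0, -1.0]] F [-0.1445  1.106  -0.219 ] T [ 0.018  -0.0348 -0.0645]
```

>>> jog_arm:
  plan:
    - [-0.85, 0.45, 0, 0, -1]
    - [-0.85, 0.45, 0, 0, -1]
    - [-0.85, 0.45, 0, 0, -1]
    - [-0.85, 0.45, 0, 0, -1]
    - [-0.85, 0.45, 0, 0, -1]
    - [-0.85, 0.45, 0, 0, -1]
    - [-0.85, 0.45, 0, 0, -1]
    - [-0.85, 0.45, 0, 0, -1]

```text
t: 2.4
tcp_pos: [0.9464, 0.1635, 0.3555]
orientation: [0.189, 0.981, 0.014, 0.037]
wrist_force: [-0.3, -0.3, 1.1]
width: 0.0855
```

```bash
python3 o.py
```

```text
2.4 q [ 0.0969  0.9273  0.2176  0.0068  1.9186 -1.0914] p [0.9464 0.1635 0.3555] w 0.0855
cols x,y,z: [[-0.926, 0.371, -0.066], [0.369, 0.928, 0.041], [0.077, 0.014, -0.997]] F [-0.2519 -0.3179  1.0582] T [ 0.0403  0.0208 -0.002 ]
```

>>> jog_arm:
  plan:
    - [-0.85, 0.45, 0, 0, -1]
    - [-0.85, 0.45, 0, 0, -1]
    - [-0.85, 0.45, 0, 0, -1]
    - [-0.85, 0.45, 0, 0, -1]
    - [-0.85, 0.45, 0, 0, -1]
    - [-0.85, 0.45, 0, 0, -1]

```text
t: 3.15
tcp_pos: [1.0566, 0.1629, 0.3211]
orientation: [0.186, 0.969, 0.056, 0.151]
wrist_force: [0.0, -0.3, -0.1]
width: 0.0852
```

```bash
python3 o.py
```

```text
3.15 q [ 0.0796  0.983   0.2162  0.0268  1.619  -1.1055] p [1.0566 0.1629 0.3211] w 0.0852
cols x,y,z: [[-0.885, 0.378, -0.273], [0.344, 0.924, 0.165], [0.314, 0.052, -0.948]] F [ 0.0078 -0.3001 -0.0806] T [-0.0027  0.1121  0.0122]
```

>>> jog_arm:
  plan:
    - [0.85, -0.45, 0, 0, -1]
    - [0.85, -0.45, 0, 0, -1]

```text
t: 3.4
tcp_pos: [0.9619, 0.1528, 0.2881]
orientation: [0.187, 0.969, 0.056, 0.152]
wrist_force: [0.3, 1.0, 0.4]
width: 0.0854
```

```bash
python3 o.py
```

```text
3.4 q [ 0.0766  0.7536  0.7595  0.0286  1.3045 -1.1169] p [0.9619 0.1528 0.2881] w 0.0854
cols x,y,z: [[-0.884, 0.379, -0.274], [0.344, 0.924, 0.165], [0.315, 0.052, -0.948]] F [0.2891 1.0161 0.4276] T [-0.041   0.1298 -0.0234]
```

```bash
cat > fk.py <<'E'
import numpy as np
from scipy.optimize import least_squares
D=[([1.07588,.3595,1.51142,0,1.27249],[.22216,.55667,.24746]),
([.101,.2375,1.3194,0.0001,1.5851],[.5689,.1269,.3985]),
([.0969,.9273,.2176,.0068,1.9186],[.9464,.1635,.3555]),
([.0796,.983,.2162,.0268,1.619],[1.0566,.1629,.3211]),
([.0766,.7536,.7595,.0286,1.3045],[.9619,.1528,.2881])]
def fk(k,q):
    r0,a2,a3,e,d,z0,l=k; q1,q2,q3,q4,q5=q
    A=q2+q3;T=A+q5
    r=r0+a2*np.sin(q2)+a3*np.sin(A)+e*np.cos(A)+d*np.sin(T)
    z=z0+a2*np.cos(q2)+a3*np.cos(A)-e*np.sin(A)+d*np.cos(T)
    y=l+d*np.sin(q5)*np.sin(q4)*-1
    return np.array([r*np.cos(q1)-y*np.sin(q1),r*np.sin(q1)+y*np.cos(q1),z])
def res(k): return np.concatenate([fk(k,q)-p for q,p in D]+[np.array([k[3],k[0]])*1e-3])
s=least_squares(res,[0,.4,.4,0,.2,.2,.07])
K=s.x
if __name__=='__main__': print(K.round(4)); print((s.fun*1000).round(1))
E
python3 fk.py
```

```text
[-0.0038  0.6151  0.4365  0.1117  0.3465  0.2537  0.0774]
[ -7.2   4.6  -0.3  -0.8   8.5   0.9   0.8   4.1   0.4   0.1 -10.2  -0.4
  -0.3 -10.9  -0.7   0.1  -0. ]
```

```bash
sed -i 's/\*-1$//' fk.py; python3 fk.py
```

```text
[4.000e-04 6.106e-01 4.334e-01 1.122e-01 3.561e-01 2.674e-01 6.890e-02]
[ 0.   0.   0.   0.   0.   0.  -0.1 -0.   0.   0.1  0.  -0.  -0.  -0.
 -0.1  0.1  0. ]
```

>>> jog_arm:
  plan:
    - [0.82, -0.45, -0.16, 0, -1]
    - [0.82, -0.45, -0.16, 0, -1]
    - [0.82, -0.45, -0.16, 0, -1]
    - [0.82, -0.45, -0.16, 0, -1]
    - [0.82, -0.45, -0.16, 0, -1]
    - [0.82, -0.45, -0.16, 0, -1]
    - [0.82, -0.45, -0.16, 0, -1]
    - [0.82, -0.45, -0.16, 0, -1]
    - [0.82, -0.45, -0.16, 0, -1]
    - [0.82, -0.45, -0.16, 0, -1]

```text
t: 4.65
tcp_pos: [0.4018, 0.0845, 0.2022]
orientation: [0.186, 0.969, 0.056, 0.152]
wrist_force: [-0.2, -1.4, 1.4]
width: 0.085
```

```bash
python3 o.py; python3 - <<'E'
from h import *
snap('side','side1.png')
E
```

```text
4.65 q [-0.0099 -0.0074  2.1811  0.0912  0.6493 -1.2647] p [0.4018 0.0845 0.2022] w 0.085
cols x,y,z: [[-0.884, 0.378, -0.273], [0.344, 0.924, 0.165], [0.315, 0.052, -0.948]] F [-0.165  -1.3598  1.3525] T [-0.0225  0.1017 -0.0285]
```

View pics/side1.png

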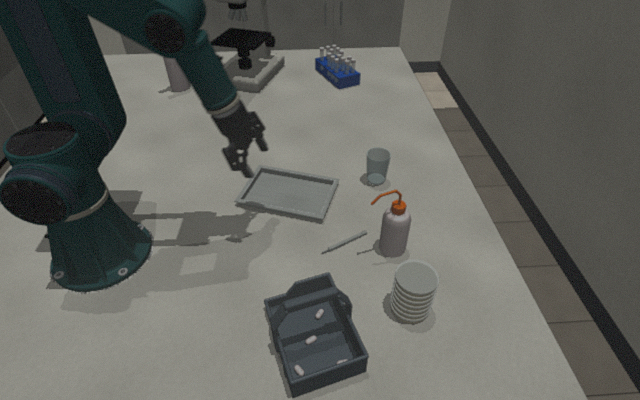

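>>> jog_arm:
  plan:
    - [0.7, -0.28, -0.1, 0, -1]
    - [0.7, -0.28, -0.1, 0, -1]
    - [0.7, -0.28, -0.15, 0, -1]
    - [0.7, -0.28, -0.15, 0, -1]

```text
t: 5.2
tcp_pos: [0.2386, 0.0927, 0.2055]
orientation: [0.188, 0.971, 0.049, 0.141]
wrist_force: [0.9, 1.0, 0.7]
width: 0.0856
```

```bash
python3 o.py
```

```text
5.2 q [ 0.0642 -0.3195  2.3752  0.0329  0.7872 -1.1438] p [0.2386 0.0927 0.2055] w 0.0856
cols x,y,z: [[-0.89, 0.379, -0.255], [0.351, 0.925, 0.148], [0.292, 0.042, -0.955]] F [0.8622 0.9913 0.6615] T [-0.0076  0.1054  0.0093]
```

>>> jog_arm:
  plan:
    - [-0.4, 0.1, 0.6, 0, -1]
    - [-0.3, 0.1, 0.7, 0, -1]
    - [-0.3, 0.1, 0.8, 0, -1]
    - [0.8, -0.3, -0.25, 0, -1]
    - [0.8, -0.3, -0.2, 0, -1]
    - [0.8, -0.3, -0.2, 0, -1]

```text
t: 5.95
tcp_pos: [0.2344, 0.1264, 0.1692]
orientation: [0.19, 0.975, 0.026, 0.107]
wrist_force: [1.2, 0.3, 0.7]
width: 0.0855
```

```bash
python3 o.py
```

```text
5.95 q [ 0.314  -0.141   2.3745 -0.0922  0.6973 -0.8067] p [0.2344 0.1264 0.1692] w 0.0855
cols x,y,z: [[-0.904, 0.377, -0.199], [0.366, 0.926, 0.091], [0.219, 0.009, -0.976]] F [1.2431 0.2537 0.7123] T [0.0383 0.1247 0.0035]
```

>>> jog_arm:
  plan:
    - [0.45, -0.5, 0.65, 0, -1]
    - [0.45, -0.5, 0.65, 0, -1]
    - [0.45, -0.5, 0.65, 0, -1]

```text
t: 6.32
tcp_pos: [0.2246, 0.1339, 0.1342]
orientation: [0.193, 0.978, -0.01, 0.072]
wrist_force: [-0.3, -0.1, -0.0]
width: 0.0852
```

```bash
python3 o.py
```

```text
6.325 q [ 0.4056  0.0057  2.3753 -0.1592  0.6591 -0.6544] p [0.2246 0.1339 0.1342] w 0.0852
cols x,y,z: [[-0.915, 0.377, -0.144], [0.379, 0.925, 0.008], [0.137, -0.047, -0.99]] F [-0.2945 -0.0908 -0.0438] T [ 0.043   0.0593 -0.028 ]
```

>>> jog_arm:
  plan:
    - [-0.64, -0.7, 0.05, 0, -1]
    - [-0.64, -0.7, 0.05, 0, -1]
    - [-0.64, -0.7, 0.05, 0, -1]
    - [0.8, -0.05, 0.25, 0, -1]
    - [0.8, -0.05, 0.25, 0, -1]

```text
t: 6.95
tcp_pos: [0.2355, 0.0383, 0.1489]
orientation: [0.199, 0.979, -0.02, 0.046]
wrist_force: [-0.2, 0.7, 0.5]
width: 0.0853
```

```bash
python3 o.py
```

```text
6.95 q [-0.0514 -0.0731  2.3755 -0.0763  0.7557 -1.1667] p [0.2355 0.0383 0.1489] w 0.0853
cols x,y,z: [[-0.916, 0.389, -0.098], [0.392, 0.92, -0.02], [0.082, -0.057, -0.995]] F [-0.1516  0.7245  0.5498] T [0.0037 0.048  0.0205]
```

>>> jog_arm:
  plan:
    - [-0.75, -0.6, 0.25, 0, -1]
    - [-0.55, -0.65, 0.25, 0, -1]
    - [-0.25, -0.6, 0.25, 0, -1]
    - [0.7, 0.15, 0.3, 0, -1]
    - [0.7, 0.15, 0.3, 0, -1]

```text
t: 7.58
tcp_pos: [0.2585, -0.0618, 0.1084]
orientation: [0.197, 0.98, -0.018, 0.021]
wrist_force: [-0.6, 0.0, 0.3]
width: 0.0851
```

```bash
python3 o.py
```

```text
7.575 q [-0.4647  0.1026  2.3764 -0.0407  0.6126 -1.6055] p [ 0.2585 -0.0618  0.1084] w 0.0851
cols x,y,z: [[-0.921, 0.386, -0.049], [0.387, 0.922, -0.027], [0.034, -0.043, -0.998]] F [-0.6468  0.0097  0.277 ] T [ 0.003  -0.0039 -0.0321]
```

>>> jog_arm:
  plan:
    - [-0.4, -0.95, 0.05, 0, -1]
    - [-0.3, -0.95, 0.05, 0, -1]
    - [0.5, 0.25, 0.25, 0, -1]

```text
t: 7.95
tcp_pos: [0.2389, -0.168, 0.093]
orientation: [0.198, 0.98, -0.022, 0.028]
wrist_force: [-0.2, 1.5, -1.0]
width: 0.0852
```

```bash
python3 o.py
```

```text
7.95 q [-0.8484  0.173   2.3652 -0.0042  0.5328 -2.0166] p [ 0.2389 -0.168   0.093 ] w 0.0852
cols x,y,z: [[-0.92, 0.387, -0.063], [0.389, 0.921, -0.033], [0.045, -0.054, -0.997]] F [-0.2034  1.4872 -1.0342] T [0.1048 0.0483 0.0253]
```

>>> jog_arm:
  plan:
    - [0.6, 0.3, 0.3, 0, -1]
    - [0.6, 0.3, 0.3, 0, -1]

```text
t: 8.2
tcp_pos: [0.231, -0.1261, 0.0899]
orientation: [0.196, 0.98, -0.009, -0.004]
wrist_force: [0.6, 0.9, 0.2]
width: 0.0854
```

```bash
python3 o.py
```

```text
8.2 q [-0.7362  0.1759  2.3754 -0.0368  0.5885 -1.8811] p [ 0.231  -0.1261  0.0899] w 0.0854
cols x,y,z: [[-0.923, 0.385, 0.005], [0.385, 0.923, -0.02], [-0.012, -0.017, -1.0]] F [0.5928 0.8844 0.1947] T [-0.0121  0.0426  0.0249]
```

```bash
python3 - <<'E'
from h import *
np.set_printoptions(precision=4,suppress=True)
import itertools
for n in ['scene','side']:
    s=np.load(f'pics/{n}0.npz');P=pts(s)
    reg=(P[...,0]>.4)&(P[...,0]<.66)&(P[...,1]>-.41)&(P[...,1]<-.13)&(s['z_map']>0)
    m=reg&(P[...,2]>.1)
    q=P[m]; print(n,'maxz',np.percentile(q[:,2],[50,90,98]))
    m=reg&(P[...,2]>.138); q=P[m]; 
    r=cv2.minAreaRect((q[:,:2]*1000).astype(np.float32)); print(' bar top',len(q),r, q.mean(0))
    m=reg&(P[...,2]>.05)&(P[...,2]<.068); q=P[m]
    r=cv2.minAreaRect((q[:,:2]*1000).astype(np.float32)); print(' rim',len(q),r)
    m=reg&(P[...,2]>.02); q=P[m]
    r=cv2.minAreaRect((q[:,:2]*1000).astype(np.float32)); print(' all',len(q),r)
E
```

```text
scene maxz [0.1421 0.1505 0.1517]
 bar top 326 ((517.0535278320312, -268.0506896972656), (108.42912292480469, 24.44968032836914), 16.128808975219727) [ 0.5215 -0.2694  0.1474]
 rim 853 ((516.9893188476562, -268.886474609375), (161.34613037109375, 214.17417907714844), 17.506216049194336)
 all 2693 ((517.0407104492188, -267.90460205078125), (163.08056640625, 214.21810913085938), 16.623321533203125)
side maxz [0.1419 0.1488 0.15  ]
 bar top 594 ((516.584716796875, -271.94775390625), (108.83666229248047, 22.097991943359375), 17.35907745361328) [ 0.5162 -0.2734  0.1462]
 rim 1245 ((517.3956909179688, -270.87591552734375), (161.10812377929688, 213.64878845214844), 16.03086280822754)
 all 3813 ((517.56103515625, -270.34478759765625), (161.90542602539062, 214.55950927734375), 15.690735816955566)
```

```bash
cat > plan.py <<'E'
from h import *
# world path with per-row spin: wp list of (world delta mm per row, spin units)
def rows(M,seq):
    out=[]
    for d,s in seq:
        t=M.T@np.array(d)/0.06
        out.append([*t.round(2),s]); M=M@R.from_euler('z',6*s,degrees=True).as_matrix()
    return out,M
E
python3 - <<'E'
from plan import *
o=bot.observe(); M=R.from_quat(o['orientation']).as_matrix()
tgt=np.array([.517,-.270,.24]); d=tgt-o['tcp_pos']; print(d)
h=np.array([d[0],d[1],0]);v=np.array([0,0,d[2]])
seq=[(v/3,1)]*3+[(h/15,1)]*15+[((0,0,0),1)]*5+[((0,0,0),.5)]
r,M2=rows(M,seq)
for i in range(0,24,10): print([x+[-1] for x in np.array(r[i:i+10]).round(2).tolist()])
print(M2.T.round(3))
E
```

```text
[ 0.28602196 -0.1438873   0.15012023]
[[0.0, -0.02, -0.83, 1.0, -1], [0.0, -0.02, -0.83, 1.0, -1], [0.0, -0.02, -0.83, 1.0, -1], [-0.35, 0.09, -0.0, 1.0, -1], [-0.33, 0.12, -0.0, 1.0, -1], [-0.32, 0.16, -0.0, 1.0, -1], [-0.3, 0.19, -0.0, 1.0, -1], [-0.28, 0.22, -0.0, 1.0, -1], [-0.26, 0.25, -0.0, 1.0, -1], [-0.23, 0.27, -0.0, 1.0, -1]]
[[-0.2, 0.29, -0.0, 1.0, -1], [-0.17, 0.31, -0.0, 1.0, -1], [-0.13, 0.33, -0.0, 1.0, -1], [-0.1, 0.34, -0.0, 1.0, -1], [-0.06, 0.35, -0.0, 1.0, -1], [-0.03, 0.35, -0.0, 1.0, -1], [0.01, 0.36, -0.0, 1.0, -1], [0.05, 0.35, -0.0, 1.0, -1], [0.0, 0.0, 0.0, 1.0, -1], [0.0, 0.0, 0.0, 1.0, -1]]
[[0.0, 0.0, 0.0, 1.0, -1], [0.0, 0.0, 0.0, 1.0, -1], [0.0, 0.0, 0.0, 1.0, -1], [0.0, 0.0, 0.0, 0.5, -1]]
[[ 0.959  0.281 -0.016]
 [ 0.282 -0.959  0.012]
 [-0.012 -0.017 -1.   ]]
```

>>> jog_arm:
  plan:
    - [0, 0, -0.83, 1, -1]
    - [0, 0, -0.83, 1, -1]
    - [0, 0, -0.83, 1, -1]
    - [-0.35, 0.09, 0, 1, -1]
    - [-0.33, 0.12, 0, 1, -1]
    - [-0.32, 0.16, 0, 1, -1]
    - [-0.3, 0.19, 0, 1, -1]
    - [-0.28, 0.22, 0, 1, -1]
    - [-0.26, 0.25, 0, 1, -1]
    - [-0.23, 0.27, 0, 1, -1]

```text
t: 9.45
tcp_pos: [0.3676, -0.1903, 0.2388]
orientation: [0.661, 0.751, -0.01, 0.001]
wrist_force: [-0.9, -0.7, 0.6]
width: 0.0854
```

>>> jog_arm:
  plan:
    - [-0.2, 0.29, 0, 1, -1]
    - [-0.17, 0.31, 0, 1, -1]
    - [-0.13, 0.33, 0, 1, -1]
    - [-0.1, 0.34, 0, 1, -1]
    - [-0.06, 0.35, 0, 1, -1]
    - [-0.03, 0.35, 0, 1, -1]
    - [0.01, 0.36, 0, 1, -1]
    - [0.05, 0.35, 0, 1, -1]
    - [0, 0, 0, 1, -1]
    - [0, 0, 0, 1, -1]

```text
t: 10.7
tcp_pos: [0.519, -0.2668, 0.2381]
orientation: [0.948, 0.32, -0.008, 0.006]
wrist_force: [-1.0, 0.2, -0.3]
width: 0.0851
```

>>> jog_arm:
  plan:
    - [0, 0, 0, 1, -1]
    - [0, 0, 0, 1, -1]
    - [0, 0, 0, 1, -1]
    - [0, 0, 0, 0.5, -1]

```text
t: 11.2
tcp_pos: [0.5187, -0.2666, 0.2382]
orientation: [0.99, 0.142, -0.007, 0.007]
wrist_force: [-0.5, -0.9, 0.5]
width: 0.0858
```

```bash
python3 o.py; python3 - <<'E'
from h import *
o=bot.observe();M=R.from_quat(o['orientation']).as_matrix()
s=snap('wrist','wrist1.png')
s['extrinsics']=np.linalg.inv(np.block([[M,o['tcp_pos'][:,None]],[np.zeros((1,3)),np.ones((1,1))]])@s['hand_eye'])
P=pts(s)
for zl,zh in [(.138,.153),(.05,.066),(.02,.153)]:
    m=(P[...,2]>zl)&(P[...,2]<zh)&(s['z_map']>0); q=P[m]; print(zl,len(q),cv2.minAreaRect((q[:,:2]*1000).astype(np.float32)),q.mean(0))
E
```

```text
11.2 q [-0.5807  0.3456  1.5578 -0.0215  1.2391  0.7119] p [ 0.5187 -0.2666  0.2382] w 0.0858
cols x,y,z: [[0.96, 0.281, -0.016], [0.281, -0.959, 0.013], [-0.012, -0.017, -1.0]] F [-0.4852 -0.9425  0.4654] T [-0.0415  0.0246  0.0129]
0.138 3183 ((516.7911376953125, -267.51055908203125), (106.49959564208984, 24.96179962158203), 16.124963760375977) [ 0.52113626 -0.26657621  0.14715088]
0.05 4603 ((516.5966186523438, -267.7787780761719), (155.4853515625, 213.6077880859375), 16.296932220458984) [ 0.53808284 -0.27967426  0.06196844]
0.02 12769 ((502.3929748535156, -153.64791870117188), (181.03692626953125, 461.22265625), 7.3791093826293945) [ 0.52472353 -0.26941143  0.08114567]
```

View pics/wrist1.png

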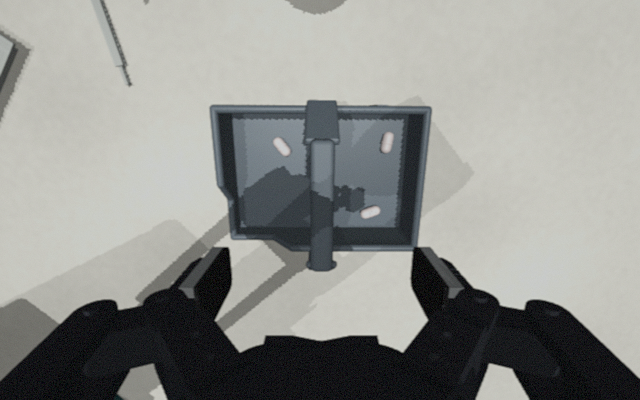

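>>> jog_arm:
  plan:
    - [-0.03, 0, 0.6, 0, -1]
    - [0, 0, 0.6, 0, -1]
    - [0, 0, 0.5, 0, -1]
    - [0, 0, 0, 0, 1]
    - [0, 0, 0, 0, 1]
    - [0, 0, 0, 0, 1]
    - [0, 0, 0, 0, 1]
    - [0, 0, 0, 0, 1]
    - [0, 0, 0, 0, 1]

```text
t: 12.38
tcp_pos: [0.5168, -0.2694, 0.1381]
orientation: [0.99, 0.143, -0.006, 0.008]
wrist_force: [-0.6, 0.2, 7.7]
width: 0.0168
```

```bash
python3 o.py
```

```text
12.375 q [-0.5867  0.453   1.6674 -0.0236  1.0185  0.7091] p [ 0.5168 -0.2694  0.1381] w 0.0168
cols x,y,z: [[0.959, 0.283, -0.014], [0.284, -0.959, 0.015], [-0.009, -0.018, -1.0]] F [-0.6372  0.1778  7.6989] T [ 0.403   0.1323 -0.0748]
```

>>> jog_arm:
  plan:
    - [0, 0, -0.1, 0, 1]
    - [0, 0, -0.2, 0, 1]
    - [0, 0, -0.3, 0, 1]
    - [0, 0, -0.4, 0, 1]
    - [0, 0, -0.4, 0, 1]
    - [0, 0, -0.4, 0, 1]
    - [0, 0, -0.4, 0, 1]
    - [0, 0, -0.3, 0, 1]
    - [0, 0, -0.2, 0, 1]
    - [0, 0, -0.1, 0, 1]

```text
t: 13.62
tcp_pos: [0.5177, -0.266, 0.3052]
orientation: [0.99, 0.143, -0.007, 0.008]
wrist_force: [-0.5, -0.5, -2.8]
width: 0.0171
```

```bash
python3 o.py; python3 - <<'E'
from h import *
s=snap('side','side2.png');s=snap('scene','scene2.png')
a=cv2.imread('pics/side2.png')[130:400,180:500];b=cv2.imread('pics/scene2.png')[100:370,130:450]
cv2.imwrite('pics/c2.png',cv2.resize(np.clip(np.hstack([a,b]).astype(float)*1.5,0,255).astype(np.uint8),None,fx=1.25,fy=1.25))
E
```

```text
13.625 q [-0.5808  0.2884  1.4711 -0.0207  1.3819  0.7064] p [ 0.5177 -0.266   0.3052] w 0.0171
cols x,y,z: [[0.959, 0.283, -0.015], [0.284, -0.959, 0.013], [-0.011, -0.017, -1.0]] F [-0.5383 -0.4838 -2.7953] T [-0.0022 -0.0329 -0.0307]
```

View pics/c2.png

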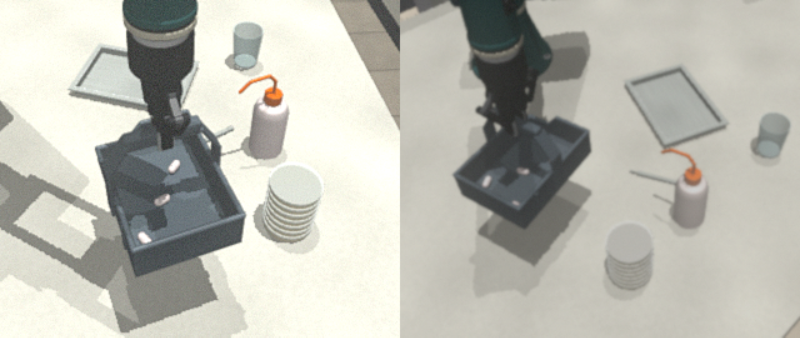

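```bash
python3 - <<'E'
from plan import *
o=bot.observe(); M=R.from_quat(o['orientation']).as_matrix()
d=np.array([.58,.20,.46])-o['tcp_pos']
n=22
w=np.array([.3,.6]+[1]*(n-4)+[.6,.3]); w/=w.sum()
wz=np.array([.3,.7]+[1]*8+[.6,.3]+[0]*(n-12)); wz/=wz.sum()
seq=[((d[0]*w[i],d[1]*w[i],d[2]*wz[i]),round(-6.9*w[i],2)) for i in range(n)]
r,M2=rows(M,seq)
for i in range(0,n,10): print([x+[1] for x in np.array(r[i:i+10]).round(2).tolist()])
print(M2.T.round(3))
E
```

```text
[[0.05, -0.11, -0.08, -0.1, 1], [0.1, -0.21, -0.19, -0.21, 1], [0.17, -0.35, -0.27, -0.35, 1], [0.18, -0.35, -0.27, -0.35, 1], [0.19, -0.34, -0.27, -0.35, 1], [0.21, -0.33, -0.27, -0.35, 1], [0.22, -0.32, -0.27, -0.35, 1], [0.23, -0.32, -0.27, -0.35, 1], [0.24, -0.31, -0.27, -0.35, 1], [0.25, -0.3, -0.27, -0.35, 1]]
[[0.27, -0.29, -0.16, -0.35, 1], [0.28, -0.28, -0.09, -0.35, 1], [0.29, -0.27, -0.01, -0.35, 1], [0.3, -0.26, -0.01, -0.35, 1], [0.31, -0.25, -0.01, -0.35, 1], [0.32, -0.24, -0.01, -0.35, 1], [0.33, -0.23, -0.01, -0.35, 1], [0.33, -0.21, -0.01, -0.35, 1], [0.34, -0.2, -0.01, -0.35, 1], [0.35, -0.19, -0.01, -0.35, 1]]
[[0.21, -0.11, -0.0, -0.21, 1], [0.11, -0.05, -0.0, -0.1, 1]]
[[ 0.53   0.848 -0.02 ]
 [ 0.848 -0.53  -0.   ]
 [-0.011 -0.017 -1.   ]]
```

>>> jog_arm:
  plan:
    - [0.05, -0.11, -0.08, -0.1, 1]
    - [0.1, -0.21, -0.19, -0.21, 1]
    - [0.17, -0.35, -0.27, -0.35, 1]
    - [0.18, -0.35, -0.27, -0.35, 1]
    - [0.19, -0.34, -0.27, -0.35, 1]
    - [0.21, -0.33, -0.27, -0.35, 1]
    - [0.22, -0.32, -0.27, -0.35, 1]
    - [0.23, -0.32, -0.27, -0.35, 1]
    - [0.24, -0.31, -0.27, -0.35, 1]
    - [0.25, -0.3, -0.27, -0.35, 1]

```text
t: 14.98
tcp_pos: [0.5454, -0.0545, 0.4476]
orientation: [0.953, 0.303, -0.008, 0.006]
wrist_force: [0.1, 0.2, -3.3]
width: 0.017
```

>>> jog_arm:
  plan:
    - [0.27, -0.29, -0.16, -0.35, 1]
    - [0.28, -0.28, -0.09, -0.35, 1]
    - [0.29, -0.27, 0, -0.35, 1]
    - [0.3, -0.26, 0, -0.35, 1]
    - [0.31, -0.25, 0, -0.35, 1]
    - [0.32, -0.24, 0, -0.35, 1]
    - [0.33, -0.23, 0, -0.35, 1]
    - [0.33, -0.21, 0, -0.35, 1]
    - [0.34, -0.2, 0, -0.35, 1]
    - [0.35, -0.19, 0, -0.35, 1]

```text
t: 16.23
tcp_pos: [0.5767, 0.1816, 0.4576]
orientation: [0.882, 0.472, -0.009, 0.005]
wrist_force: [-0.2, 0.2, -2.3]
width: 0.0171
```

>>> jog_arm:
  plan:
    - [0.2, -0.11, 0, -0.2, 1]
    - [0.1, -0.05, 0, -0.1, 1]
    - [0, 0, 0, 0, 1]

```text
t: 16.6
tcp_pos: [0.5792, 0.2003, 0.4568]
orientation: [0.875, 0.484, -0.009, 0.005]
wrist_force: [-0.2, -0.5, -2.8]
width: 0.017
```

```bash
python3 o.py; python3 - <<'E'
from h import *
s=snap('side','side3.png');s=snap('scene','scene3.png')
a=cv2.imread('pics/side3.png')[0:300,150:470];b=cv2.imread('pics/scene3.png')[0:300,200:520]
cv2.imwrite('pics/c3.png',cv2.resize(np.clip(np.hstack([a,b]).astype(float)*1.5,0,255).astype(np.uint8),None,fx=1.25,fy=1.25))
E
```

```text
16.6 q [ 0.2287  0.28    1.1301 -0.0145  1.7466  0.7855] p [0.5792 0.2003 0.4568] w 0.017
cols x,y,z: [[0.53, 0.847, -0.021], [0.848, -0.531, -0.0], [-0.011, -0.017, -1.0]] F [-0.1745 -0.4505 -2.7604] T [-0.0315  0.037  -0.0268]
```

View pics/c3.png

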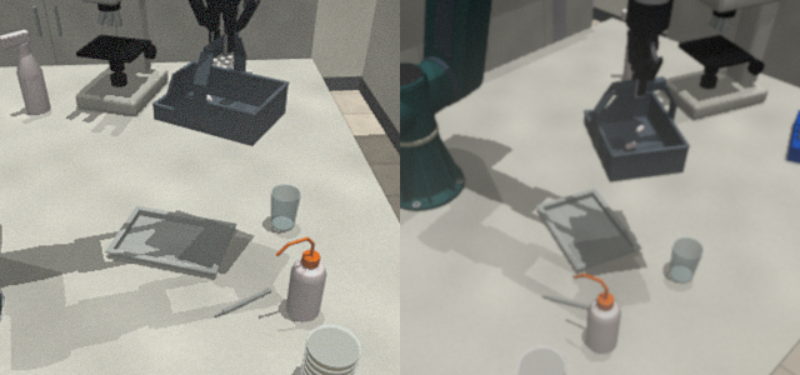

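>>> jog_arm:
  plan:
    - [0, 0, -0.15, 0, 1]
    - [0, 0, -0.3, 0, 1]
    - [0, 0, -0.45, 0, 1]
    - [0, 0, -0.6, 0, 1]
    - [0, 0, -0.6, 0, 1]
    - [0, 0, -0.6, 0, 1]
    - [0, 0, -0.6, 0, 1]
    - [0, 0, -0.5, 0, 1]
    - [0, 0, -0.4, 0, 1]
    - [0, 0, -0.3, 0, 1]

```text
t: 17.95
tcp_pos: [0.582, 0.2041, 0.7289]
orientation: [0.875, 0.484, -0.008, 0.005]
wrist_force: [0.4, 1.0, -4.2]
width: 0.017
```

```bash
python3 o.py
```

```text
17.95 q [ 0.2335  0.4304  0.2605 -0.0223  2.4628  0.777 ] p [0.582  0.2041 0.7289] w 0.017
cols x,y,z: [[0.532, 0.847, -0.018], [0.847, -0.532, 0.001], [-0.009, -0.016, -1.0]] F [ 0.4255  0.9834 -4.2126] T [ 0.0097 -0.02    0.0075]
```

>>> jog_arm:
  plan:
    - [0.05, 0.05, -0.4, 0, 1]
    - [0.1, 0.1, -0.4, 0, 1]
    - [0.1, 0.1, -0.4, 0, 1]
    - [0.1, 0.1, -0.4, 0, 1]

```text
t: 18.45
tcp_pos: [0.5672, 0.1968, 0.7601]
orientation: [0.875, 0.484, 0.015, 0.009]
wrist_force: [-0.1, 0.2, -2.5]
width: 0.0174
```

```bash
python3 o.py
```

```text
18.45 q [ 0.2245  0.406   0.2142 -0.0153  2.4873  0.7718] p [0.5672 0.1968 0.7601] w 0.0174
cols x,y,z: [[0.531, 0.847, 0.017], [0.847, -0.531, 0.031], [0.035, -0.002, -0.999]] F [-0.0726  0.2033 -2.4931] T [-0.008   0.0462 -0.0382]
```

>>> jog_arm:
  plan:
    - [0.25, 0.25, -0.5, 0, 1]
    - [0.25, 0.25, -0.5, 0, 1]
    - [0.25, 0.25, -0.5, 0, 1]
    - [0.25, 0.25, -0.5, 0, 1]
    - [0.25, 0.25, -0.5, 0, 1]

```text
t: 19.08
tcp_pos: [0.5761, 0.1901, 0.7818]
orientation: [0.873, 0.484, 0.063, 0.018]
wrist_force: [0.6, 0.7, -3.3]
width: 0.0172
```

```bash
python3 o.py
```

```text
19.075 q [0.2034 0.3723 0.2152 0.0038 2.4229 0.7652] p [0.5761 0.1901 0.7818] w 0.0172
cols x,y,z: [[0.524, 0.847, 0.092], [0.842, -0.532, 0.093], [0.128, 0.029, -0.991]] F [ 0.6434  0.6503 -3.3466] T [-0.0278  0.1614 -0.0258]
```

>>> jog_arm:
  plan:
    - [0.3, 0.3, -0.5, 0, 1]
    - [0.3, 0.3, -0.5, 0, 1]
    - [0.3, 0.3, -0.5, 0, 1]
    - [0.35, 0.35, -0.5, 0, 1]
    - [0.35, 0.35, -0.5, 0, 1]
    - [0.35, 0.35, -0.5, 0, 1]

```text
t: 19.82
tcp_pos: [0.5976, 0.1844, 0.8112]
orientation: [0.866, 0.48, 0.132, 0.033]
wrist_force: [-0.2, 0.2, -2.2]
width: 0.0171
```

```bash
python3 o.py; python3 - <<'E'
from h import *
s=snap('side','side4.png');s=snap('scene','scene4.png')
a=cv2.imread('pics/side4.png')[0:300,150:470];b=cv2.imread('pics/scene4.png')[0:300,200:520]
cv2.imwrite('pics/c4.png',cv2.resize(np.clip(np.hstack([a,b]).astype(float)*1.5,0,255).astype(np.uint8),None,fx=1.25,fy=1.25))
E
```

```text
19.825 q [0.1754 0.3367 0.2154 0.0323 2.3166 0.7586] p [0.5976 0.1844 0.8112] w 0.0171
cols x,y,z: [[0.503, 0.841, 0.198], [0.824, -0.536, 0.184], [0.261, 0.07, -0.963]] F [-0.2475  0.1643 -2.1689] T [-0.0895  0.3565 -0.039 ]
```

View pics/c4.png

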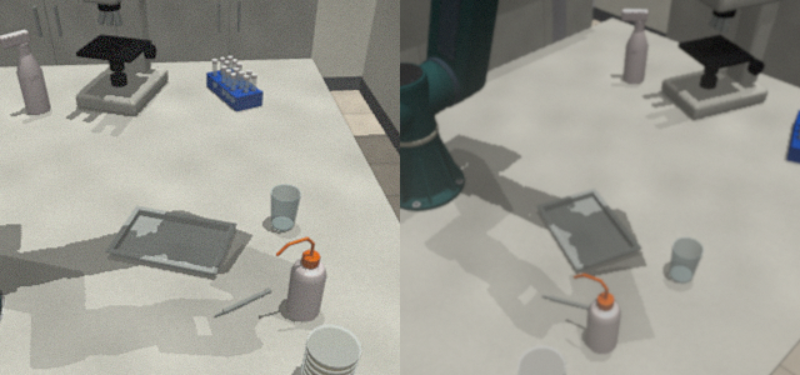

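>>> jog_arm:
  plan:
    - [0.35, 0.35, -0.45, 0, 1]
    - [0.35, 0.35, -0.45, 0, 1]
    - [0.35, 0.35, -0.45, 0, 1]
    - [0.35, 0.35, -0.45, 0, 1]
    - [0.35, 0.35, -0.45, 0, 1]

```text
t: 20.55
tcp_pos: [0.6141, 0.1803, 0.8418]
orientation: [0.857, 0.475, 0.193, 0.046]
wrist_force: [-0.2, -1.1, -2.6]
width: 0.0168
```

```bash
python3 o.py; python3 - <<'E'
from h import *
s=snap('wrist','wrist5.png')
E
```

```text
20.55 q [0.152  0.3057 0.2152 0.0578 2.2232 0.7541] p [0.6141 0.1803 0.8418] w 0.0168
cols x,y,z: [[0.473, 0.833, 0.286], [0.797, -0.544, 0.263], [0.375, 0.104, -0.921]] F [-0.1827 -1.1411 -2.6459] T [-0.101   0.4508  0.0215]
```

View pics/wrist5.png

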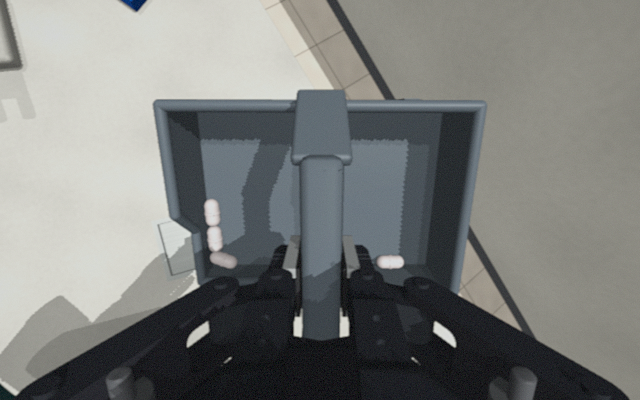

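>>> jog_arm:
  plan:
    - [0.35, 0.35, -0.45, 0, 1]
    - [0.35, 0.35, -0.45, 0, 1]
    - [0.35, 0.35, -0.4, 0, 1]
    - [0.35, 0.35, -0.4, 0, 1]

```text
t: 21.1
tcp_pos: [0.6205, 0.1761, 0.8723]
orientation: [0.847, 0.47, 0.241, 0.058]
wrist_force: [-0.1, -0.2, -2.6]
width: 0.0171
```

```bash
python3 o.py; python3 - <<'E'
from h import *
s=snap('wrist','wrist6.png')
E
```

```text
21.1 q [0.1323 0.2751 0.2152 0.0801 2.153  0.7509] p [0.6205 0.1761 0.8723] w 0.0171
cols x,y,z: [[0.442, 0.824, 0.354], [0.769, -0.551, 0.324], [0.463, 0.129, -0.877]] F [-0.1113 -0.1565 -2.6346] T [-0.1859  0.5921 -0.0334]
```

View pics/wrist6.png

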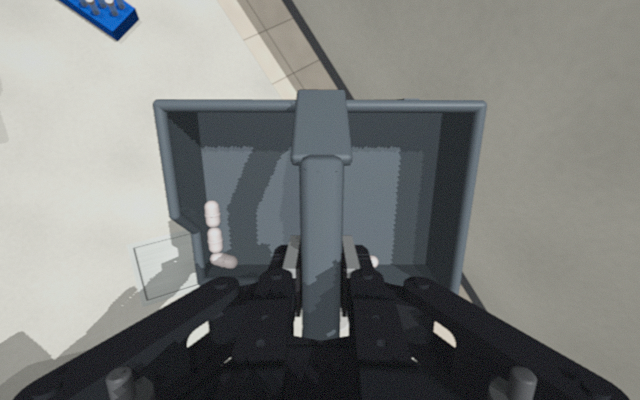

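>>> jog_arm:
  plan:
    - [0.35, 0.35, -0.4, -0.5, 1]
    - [0.35, 0.35, -0.4, -0.5, 1]
    - [0, 0, 0, -0.5, 1]
    - [0, 0, 0, -0.5, 1]
    - [0, 0, 0, 0, 1]
    - [0, 0, 0, 0, 1]

```text
t: 21.9
tcp_pos: [0.6217, 0.1753, 0.8881]
orientation: [0.788, 0.552, 0.256, 0.09]
wrist_force: [-0.3, -0.5, -3.2]
width: 0.017
```

```bash
python3 o.py; python3 - <<'E'
from h import *
s=snap('wrist','wrist7.png')
E
```

```text
21.9 q [0.1256 0.2596 0.2153 0.0897 2.12   0.5428] p [0.6217 0.1753 0.8881] w 0.017
cols x,y,z: [[0.259, 0.917, 0.304], [0.824, -0.374, 0.425], [0.503, 0.141, -0.853]] F [-0.2858 -0.461  -3.1833] T [-0.1938  0.5779  0.0721]
```

View pics/wrist7.png

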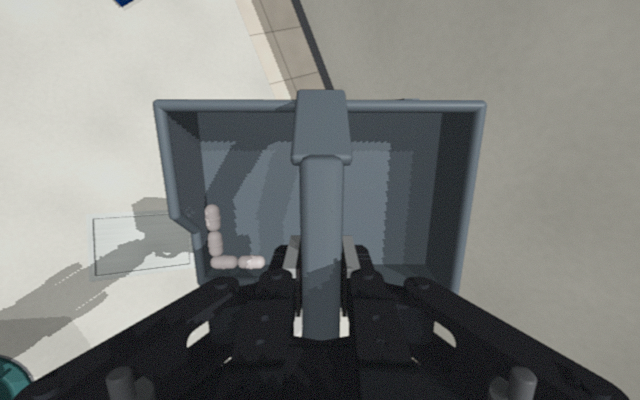

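```bash
python3 - <<'E'
from plan import *
np.set_printoptions(precision=4,suppress=True)
o=bot.observe(); M=R.from_quat(o['orientation']).as_matrix()
c=M@np.array([-.071,-.101,.134]); print('corner',o['tcp_pos']+c,c)
tcp=np.array([.475,.19,.107])-c; d=tcp-o['tcp_pos']; print('tcp target',tcp,'d',d,'tool units',M.T@d/.06, 'vert only',M.T@np.array([0,0,d[2]])/.06,'horiz',M.T@np.array([d[0],d[1],0])/.06)
# lowest tote points
for p in [(105,75,0),(105,-75,0),(-105,75,0),(101,0,0)]:
    p=np.array(p)/1000; print(p,tcp+M@np.array([-p[1],-p[0],.138-p[2]]))
# tray fit
s=np.load('pics/side0.npz');P=pts(s)
m=(P[...,2]>.014)&(P[...,2]<.026)&(P[...,0]<.66)&(P[...,0]>.28)&(P[...,1]>.04)&(P[...,1]<.35)
q=P[m];print(cv2.minAreaRect((q[:,:2]*1000).astype(np.float32)))
E
```

```text
corner [0.5875 0.1668 0.7093] [-0.0343 -0.0085 -0.1788]
tcp target [0.5093 0.1985 0.2858] d [-0.1125  0.0232 -0.6023] tool units [-3.1836 -5.9541  7.6718] vert only [-3.0519 -4.2642  8.5605] horiz [-0.1317 -1.6899 -0.8887]
[0.105 0.075 0.   ] [0.4727 0.1884 0.1007]
[ 0.105 -0.075  0.   ] [0.5116 0.3259 0.1463]
[-0.105  0.075  0.   ] [0.6458 0.1098 0.1899]
[0.101 0.    0.   ] [0.4954 0.2556 0.1252]
((469.57879638671875, 197.39053344726562), (186.2520294189453, 261.8688049316406), 69.89364624023438)
```

>>> jog_arm:
  plan:
    - [-0.05, -0.09, 0.11, 0, 1]
    - [-0.09, -0.18, 0.23, 0, 1]
    - [-0.14, -0.26, 0.34, 0, 1]
    - [-0.19, -0.35, 0.45, 0, 1]
    - [-0.19, -0.35, 0.45, 0, 1]
    - [-0.19, -0.35, 0.45, 0, 1]
    - [-0.19, -0.35, 0.45, 0, 1]
    - [-0.19, -0.35, 0.45, 0, 1]
    - [-0.19, -0.35, 0.45, 0, 1]
    - [-0.19, -0.35, 0.45, 0, 1]

```text
t: 23.2
tcp_pos: [0.5643, 0.1857, 0.5854]
orientation: [0.788, 0.552, 0.256, 0.09]
wrist_force: [0.5, 0.4, -3.1]
width: 0.0168
```

```bash
python3 o.py
```

```text
23.2 q [ 0.1692 -0.0736  1.3626  0.0557  1.306   0.5184] p [0.5643 0.1857 0.5854] w 0.0168
cols x,y,z: [[0.259, 0.917, 0.304], [0.825, -0.374, 0.425], [0.503, 0.14, -0.853]] F [ 0.4874  0.4048 -3.0966] T [-0.1905  0.5616  0.0308]
```

>>> jog_arm:
  plan:
    - [-0.19, -0.35, 0.45, 0, 1]
    - [-0.19, -0.35, 0.45, 0, 1]
    - [-0.19, -0.35, 0.45, 0, 1]
    - [-0.19, -0.35, 0.45, 0, 1]
    - [-0.19, -0.35, 0.45, 0, 1]
    - [-0.19, -0.35, 0.45, 0, 1]
    - [-0.14, -0.26, 0.34, 0, 1]
    - [-0.09, -0.18, 0.23, 0, 1]
    - [-0.05, -0.09, 0.11, 0, 1]
    - [0, 0, 0, 0, 1]

```text
t: 24.45
tcp_pos: [0.5145, 0.1949, 0.3206]
orientation: [0.788, 0.552, 0.256, 0.09]
wrist_force: [0.4, -0.3, -2.9]
width: 0.0167
```

```bash
python3 o.py; python3 - <<'E'
from h import *
s=snap('wrist','wrist8.png');snap('side','side8.png');snap('scene','scene8.png')
o=bot.observe(); M=R.from_quat(o['orientation']).as_matrix()
print(o['tcp_pos']+M@np.array([-.071,-.101,.134]))
a=cv2.imread('pics/side8.png')[50:350,150:470];b=cv2.imread('pics/scene8.png')[50:350,200:520]
cv2.imwrite('pics/c8.png',cv2.resize(np.clip(np.hstack([a,b]).astype(float)*1.5,0,255).astype(np.uint8),None,fx=1.25,fy=1.25))
E
```

```text
24.45 q [ 0.2182 -0.0164  1.9356  0.0452  0.6748  0.5391] p [0.5145 0.1949 0.3206] w 0.0167
cols x,y,z: [[0.259, 0.917, 0.303], [0.825, -0.373, 0.424], [0.502, 0.14, -0.853]] F [ 0.4193 -0.3057 -2.8681] T [-0.1626  0.6065 -0.0202]
[0.48195882 0.18670868 0.14346699]
```

View pics/c8.png

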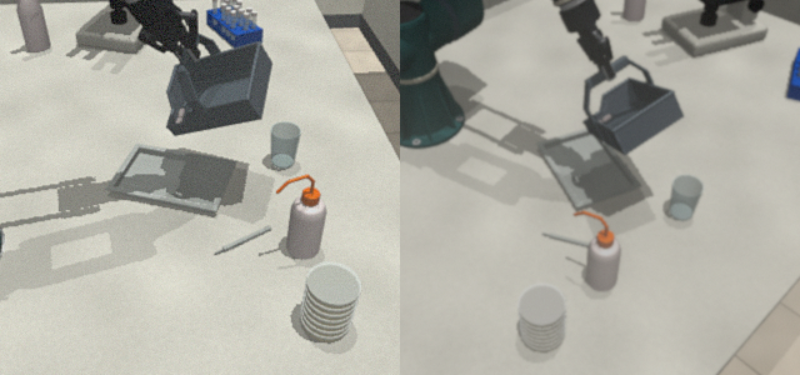

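View pics/wrist8.png

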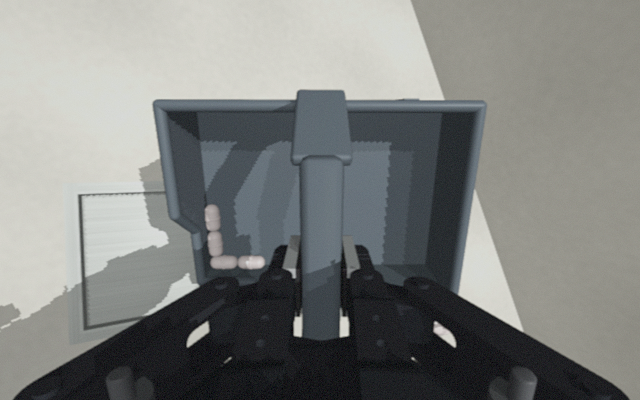

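>>> jog_arm:
  plan:
    - [-0.02, -0.06, 0.07, 0, 1]
    - [-0.05, -0.14, 0.16, 0, 1]
    - [-0.05, -0.14, 0.16, 0, 1]
    - [-0.02, -0.06, 0.07, 0, 1]
    - [0, 0, 0, 0, 1]
    - [0, 0, 0, 0, 1]
    - [0, 0, 0, 0, 1]
    - [0, 0, 0, 0, 1]
    - [0, 0, 0, 0, 1]
    - [0, 0, 0, 0, 1]

```text
t: 25.85
tcp_pos: [0.5068, 0.2001, 0.2848]
orientation: [0.788, 0.552, 0.256, 0.09]
wrist_force: [0.8, -0.3, -4.1]
width: 0.0171
```

```bash
python3 o.py; python3 - <<'E'
from h import *
np.set_printoptions(precision=4,suppress=True)
o=bot.observe(); M=R.from_quat(o['orientation']).as_matrix()
s=snap('wrist','wrist9.png')
print(o['tcp_pos']+M@np.array([-.071,-.101,.134]))
s['extrinsics']=np.linalg.inv(np.block([[M,o['tcp_pos'][:,None]],[np.zeros((1,3)),np.ones((1,1))]])@s['hand_eye'])
P=pts(s)
# floor plane of tote fit -> true tilt ; tote-frame bar positions
f=P[155:225,225:290].reshape(-1,3); c=f.mean(0); n=np.linalg.svd(f-c)[2][2]; n*=np.sign(n[2]); print('floor normal',n,'tilt',np.degrees(np.arccos(n[2])),'tool z',-M[:,2])
for u,v in [(212,216),(215,244),(224,262),(252,262)]:
    t=M.T@(P[v,u]-o['tcp_pos']); print((u,v),P[v,u],'tote xyz',[-t[1],-t[0],.138-t[2]])
a=cv2.imread('pics/wrist9.png')[180:300,140:300]; cv2.imwrite('pics/w9c.png',cv2.resize(a,None,fx=4,fy=4,interpolation=cv2.INTER_CUBIC))
snap('side','side9.png')
E
```

```text
25.85 q [0.2373 0.0198 2.0005 0.0337 0.572  0.5623] p [0.5068 0.2001 0.2848] w 0.0171
cols x,y,z: [[0.259, 0.917, 0.304], [0.824, -0.373, 0.425], [0.503, 0.14, -0.853]] F [ 0.8046 -0.2674 -4.0601] T [-0.2217  0.6395 -0.0012]
[0.4726 0.1916 0.106 ]
floor normal [-0.8549 -0.2236  0.4681] tilt 62.08669185775672 tool z [-0.5033 -0.1405  0.8526]
(212, 216) [0.4865 0.2381 0.135 ] tote xyz [np.float64(0.0945758287965126), np.float64(0.015933721143646575), np.float64(0.015220888093140095)]
(215, 244) [0.4797 0.214  0.128 ] tote xyz [np.float64(0.09414970017636581), np.float64(0.04194497869271712), np.float64(0.016018870092913418)]
(224, 262) [0.4805 0.1952 0.1248] tote xyz [np.float64(0.08786412103473222), np.float64(0.059896929042969324), np.float64(0.015468526373816238)]
(252, 262) [0.5015 0.1858 0.1356] tote xyz [np.float64(0.062475039389352), np.float64(0.05987505720660227), np.float64(0.01546680918104651)]
```

View pics/w9c.png

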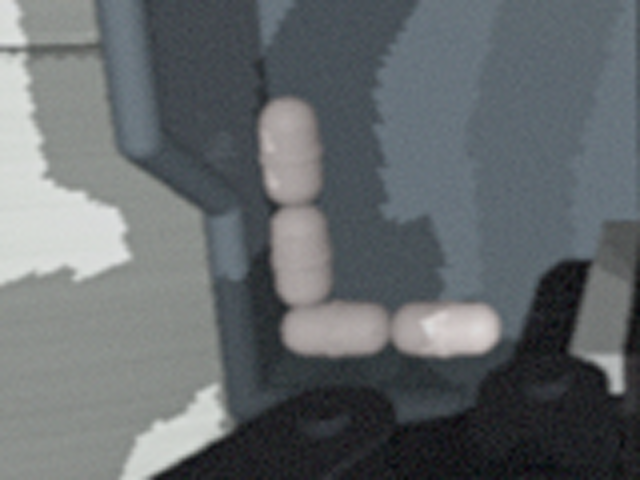

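View pics/side9.png

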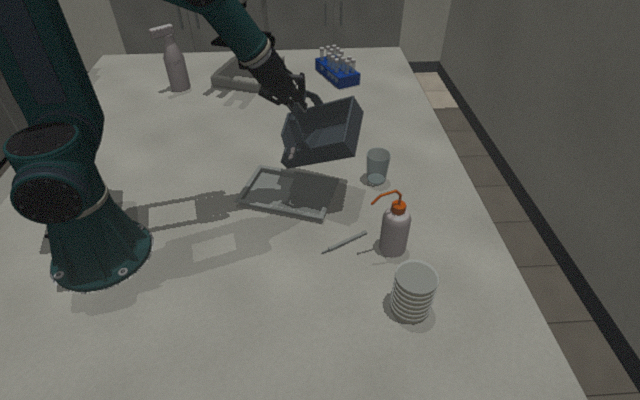

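```bash
python3 - <<'E'
from h import *
o=bot.observe();print(o['t'],abs(o['qd']).max(),o['wrist_force'])
a=cv2.imread('pics/side0.png')[140:330,320:450].astype(int);b=cv2.imread('pics/side9.png')[140:330,320:450].astype(int)
d=abs(a-b).max(2)>60; print('bystander diff rows', np.argwhere(d)[:,0].min()+140 if d.any() else None, d[70:].sum(), d.sum())
print(bot.hand_in())
E
```

```text
25.95 0.001761867980886117 [ 0.03838618 -0.05423495 -3.15288118]
bystander diff rows 140 1419 2222
the job is handed in; nothing more can be done
None
```

The job is handed in at 26 s of the 51 s allowed. The arm is holding the tote still over the tray, tilted, with all four stir bars in the cut-down corner.

**How it went:** The moves only allow shifts and a spin about the tool's axis, so I tilted the tool by pushing the arm against its reach limits. I first tried this in free space and brought the tool back to within about 1° of vertical. I then gripped the handle, lifted the tote and carried it over the tray. Tipping it there at the top of the arm's reach slid the bars into the corner. Last, I lowered it, still tilted.

**Final checks:**
- **Pose:** the tool leans 31.5° with the cut-down corner lowest. The inner corner works out at (0.473, 0.192, 0.106) m, against a measured tray centre of about (0.470, 0.197). That is about 10 cm above the tray floor.
- **Bars:** the wrist picture shows all four in an L along the two low walls. Their centres are about 15, 30, 40 and 55 mm from the corner. None spilled.
- **Steadiness:** joint speeds were below 0.002 rad/s. The grip opening stayed at about 17 mm and the handle did not shift in the jaws.
- **Other things on the bench:** by eye, the forceps, wash bottle, petri dishes and beaker are where they started.

**Checks that failed or were inconclusive:**
- The plane fit meant to confirm the tote's tilt gave 62°, because it took in a wall as well as the floor. I discarded it. The bars' measured height above the floor (15–16 mm for their tops) agrees with the 31.5° from the tool.
- A pixel comparison of the bench found changes, but its window included the tote's old place and moved shadows, so it settles nothing.

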